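# Clamp a jar in the quick-release vise of a one-handed preparation board

### The arm

A 6-joint arm with a two-finger parallel gripper is mounted at the origin on the work surface; the furniture and walls round the work are solid. World frame = base frame: x ahead of the robot, y to its left, z up, the work surface at z = 0. Lengths are in m, angles in degrees, forces in N, time in s.
With the tool pointing down it reaches from about 0.375 to 0.9 m from the base axis. Payload 3.1 kg.
Tool frame: the origin (TCP) lies on the centre line of the jaws, within the pads' length; the fingertips stand 17 mm ahead of it and the grasp point (between the pads) lies 2 mm behind it; z points along the fingers, y is the line along which they close (so a half turn about z gives the same grasp; the last joint's range is limited). The gripper opens to 87 mm and grips with 3 to 60 N. Pads are 19 mm wide; open, the fingers measure 117 mm over their backs; the gripper's body (75 mm by 190 mm) begins 51 mm behind the grasp point.
Start: joints at [-74.57, 30.224, 82.088, -0, 67.689, -10.227], TCP at [0.271, -0.563, 0.24] pointing down, gripper open.
Joint ranges: [-176.69, 176.69], [-43.24, 126.21], [12.49, 139.97], [-82, 262], [0, 151.66], [-163.58, 163.58]. Speed limits (degrees/s): [159.86, 159.86, 180, 180, 180, 180].

### API

Orientations are given as a 3x3 rotation matrix whose columns are the frame's x, y, z axes.
In Python, from rig import bot, imaging, finder gives the robot as it stands. The module is installed in compiled form; this text tells all that it offers.
- The arm moves only by the tool play_rows, never from a script. Its argument "motion" is a list that holds one entry, the list of rows, each a list of 6 numbers: the shift along the tool's x, y, z in fractions of the full range, 1 being 0.6 m, then the turn, a rotation vector about the tool's x, y, z in shares of 45 degrees (1.0 is 45 degrees). In form: [[[dx, dy, dz, wx, wy, wz], ...]]. A call has 1 to 8 rows; each row is the pose to reach, as a shift and turn from the pose commanded when the call began, along the tool's axes at that moment; what a row does not reach only later rows make up. A row lasts 1/12 s, in which the tool goes at most 41.7 mm and 7.16 degrees, less where a joint would pass 70% of its speed; a pose out of reach is approached as far as the arm can. A shift or turn number past 1, either way, is cut back to 1. A call with a gripper value outside its range is refused whole. "fingers" is the finger opening in m, from 0 to 0.087, set as the call begins (left out, the last holds). The fingers move at their own pace and stop on an object; the grip force is fixed at half the most. Time passes only in rows, so rows that repeat a pose let the fingers close. It gives the time, the measured TCP pose, the force, the opening and the grip force at its end, in the units of the state.
- bot.read_state(): the state, without advancing time (a new reading comes with each control period).
- imaging.capture(name): name is "scene" or "top" or "wrist"; returns a dict with "frame" (384x512x3 uint8, red, green, blue), "camera_matrix" (3x3 intrinsics, pixels), "R" (3x3) and "t" (3): a world point X has camera coordinates R X + t. Camera axes: x right, y down, z forward; pixel columns grow to the right and rows downward; lengths in m; the calibration is good to about 2 mm. The wrist camera is an equidistant fisheye: a pixel r from the principal point sees the ray r / f radians off the axis. A picture is of the moment at which its call begins. There is no depth.
- bot.hand_in(): hands the job in; it is judged then, once.
Trained networks look in the newest picture that a camera, given by its name, has taken for a name from the list of things; names that differ only in an ending like _2 or _b are one class to them, and where a whole thing is asked for, a point or a joint stands for the part that bears it (a point fixed in the world has none). Each returns a list of dicts, best first, with "confidence" (0 to 1); they miss things now and then, are a little off and sometimes report something else, mostly with a low value. They report only what shows in the picture. A call takes as long as a camera call. They do not tell look-alikes from the thing itself.
- finder.recognise(camera, name): "at" ([x, y, z] in m, in world coordinates, good to about 4 mm: the middle of the surface that is visible of it).
- finder.outline_of(camera, name): "pixels" (384x512 bool, what is visible of it).
The state is a dict: "time_s": time; "joint_positions": joint angles; "qvel": joint speeds; "tau": joint torques, N m; "position": TCP position; "tcp_rot": TCP orientation; "force": force on the tool from outside, world axes, zero at the start; "moment": the same for the moment, N m; "opening": opening from 0.0 (shut) to 1.0 (fully open); "grasp_force": force on a finger pad.
Only numpy, scipy, OpenCV 4.12 (cv2) and the standard library are available. Lean on these libraries where they do the work, as an engineer would, in place of code of your own. Each camera call takes 0.05 s, during which the arm holds its last target. There are 200 camera calls.

### The job

The small jar stands loose between the jaws of the vise on the preparation board. Hold the vise's quick-release lever fully down and slide the moving jaw up until the jar is lightly pinched against the fixed jaw, let the lever spring back, then tighten with the cross handle (clockwise seen from the handle end) until the jar is firmly held at about 24 newtons, never crushing it; leave the jar upright and do not shove the other things about.

Things in the scene. Friction and masses are not known exactly. Their poses are not given: they have to be found in the camera images.
- vise: Fixed vise board, wooden, 270 x 110 mm, top at z 14 mm. Origin on the work surface; z up; +x runs along the screw from the cross-handle end to the fixed jaw; +y left of that. Board spans x -115 to 155 mm. Grey fixed jaw at x 125 to 152 mm, 88 mm high, with a shallow black V facing -x; the jar seats in it with its axis near x 89 mm. A rack of 5 mm pitch lies on the board.
- carriage (a joint): Moving jaw along vise +x, m, 0 to 0.105 (0: farthest from the fixed jaw). Upright 16 mm thick, 74 wide, top at z 116 mm, centred at vise x = -50 mm + joint. A pawl in the rack locks it unless the lever is down; then it slides with about 2 N. After release the pawl may rest on a tooth and drop in only when tightening pushes the jaw back, by up to 5 mm.
- release_lever (a joint): Steel paddle lever behind the moving jaw's upright, 42 mm wide, rad; 0 sprung up, 0.32 fully down. Above about 0.21 the pawl clears the rack. Takes about 2 N to start and 5 N at the bottom at the pressing point. Hinged at z 96 mm, 12 mm behind the upright's centre; at rest it rises toward the handle end, fully down it is level (top face z 99 mm).
- lever_press (a point): Point to press on the paddle's top face, 34 mm behind its hinge (46 mm behind the upright's centre); at rest about 11 mm higher than when fully down. A fingertip on the paddle may also push on the upright's rear face, which stands 17 mm higher than the pressed paddle.
- hub (a point): Centre of the cross handle, on the screw axis, 70 mm above the work surface; moves with jaw and screw; this end faces away from the robot. 4 steel spokes at 90 degrees, each ending in a black ball 14 mm across, ball centre 44 mm from the hub. About 65 mm are free between the spokes and the upright.
- handle (a joint): Cross handle about vise +x, rad, 0 to 4; growing tightens: spokes on the vise's -y side go down. At 0 and each quarter turn a spoke points straight up. Advances the pad 8 mm per rad. Dry friction 0.3 N m, so it stays where it is left; each newton of clamping adds 0.008 N m: 24 N takes about 0.49 N m.
- jaw_pad: Rubber-faced pressing pad on the screw's nose, 52 mm wide, z 24 to 80 mm. Origin at the centre of its front face, on the screw axis, x along the vise's +x. Sprung: it yields 1 mm per 7 N, at most 6 mm.
- jar: Small glass jar with a copper-coloured lid, 62 mm across, 60 mm high, loose on the board between the jaws. Origin at the centre of its underside, z up.
- lemon: Lemon, 71 x 53 x 51 mm, bystander. Origin at its underside.
- salt_shaker: Salt shaker, 44 mm across, 90 mm high, bystander. Origin at its underside.
- teaspoon: Teaspoon lying flat, 137 mm long, bystander.
- tape_roll: Roll of tape lying flat, 100 mm across, 25 mm high, bystander.
- water_glass: Clear water glass, 77 mm across, 89 mm high, bystander. Origin at its underside.
There are look-alikes about, which are no part of the job. There is more than one size of the jar; the one meant has the size given above.

How it is judged (in metres and radians):
On the way, in this order (a step that is already met when the one before it is completed fails the run):
1. with the release lever held down, the jaw has been slid up so that the pad pinches the jar against the fixed jaw (value of joint release_lever above 0.24 rad and contact force between jar and jaw_pad above 1 N and x of jar in the frame of vise above 0.0855 m), for 0.1 s.
2. the lever has been let go, with the pad still within 10 mm of the jar and not yet clamping it hard (under 12 N) (value of joint release_lever below 0.21 rad and horizontal distance between jar and jaw_pad below 0.042 m and contact force between jar and jaw_pad below 12 N), for 0.2 s.
At the end, for the whole second after the job is handed in: The jar stands upright (within 0.06 rad), seated in the fixed jaw and within 10 mm of the vise's middle line, clamped by the pad with 15 to 33 N; the release lever is fully up (under 0.08 rad), so the jaw is locked (contact force between jar and jaw_pad between 15 and 33 N and value of joint release_lever below 0.08 rad and x of jar in the frame of vise above 0.0855 m and y of jar in the frame of vise between -0.01 and 0.01 m and angle between jar's own z axis and vertical below 0.06 rad and linear speed of jar below 0.01 m/s); the robot touches nothing.
It fails at once if the jar is squeezed with more than 45 N (contact force between jar and jaw_pad above 45 N).
It fails at once if the jar is tipped by more than 0.3 rad (angle between jar's own z axis and vertical above 0.3 rad).
It fails at once if a bystander is shoved by more than 30 mm (distance of any of lemon, salt_shaker, teaspoon, tape_roll, water_glass from where it was at the start of the episode above 0.03 m).
It also fails if it takes over 64 s, if anything falls off the work surface, if the arm or the gripper's body presses on something with over 40 N, if the wrist force passes 120 N, or if a joint passes its speed limit or range.

## Working session

There is one attempt and no reset: what is moved stays moved. The work goes in short steps, Python scripts to look and compute and a tool call to move; the robot and the scene stay as the last step left them, time stands still between calls to the robot, and variables do not carry over. Pictures are saved under pics/ and viewed, at most 10 in all, crops included, and the job is handed in when it is done.

Besides the shell and the picture viewer there is one more tool, called after "Emit:" in YAML: its name, and indented under it one key for each argument. play_rows: Moves the arm, as the interface text tells. Its arguments: {"type":"object","properties":{"motion":{"type":"array"},"fingers":{"type":"number"}},"required":["motion"]}

```bash
mkdir -p pics
python3 - <<'E'
from rig import bot, imaging, finder
import cv2, numpy as np
s=bot.read_state(); print({k:np.round(v,3).tolist() for k,v in s.items()})
for c in ["scene","top"]:
    d=imaging.capture(c); cv2.imwrite(f"pics/{c}0.png",d["frame"][:,:,::-1])
    for n in ["vise","carriage","release_lever","handle","jaw_pad","jar","lemon","salt_shaker","teaspoon","tape_roll","water_glass"]:
        print(c,n,[(np.round(r["at"],3).tolist(),round(r["confidence"],2)) for r in finder.recognise(c,n)[:4]])
a=cv2.imread("pics/scene0.png");b=cv2.imread("pics/top0.png")
cv2.imwrite("pics/both.png",np.hstack([a,b])) if 0 else None
E
```

```text
{'time_s': 0.0, 'joint_positions': [-74.572, 30.277, 82.156, -0.0, 67.688, -10.227], 'qvel': [-0.011, 0.049, -0.038, -0.095, -0.048, -0.08], 'tau': [0.0, -44.004, -17.66, 0.063, 0.058, -0.0], 'position': [0.27, -0.563, 0.239], 'tcp_rot': [[0.901, 0.433, -0.001], [0.433, -0.901, 0.002], [0.0, -0.002, -1.0]], 'force': [-0.76, 0.623, 0.293], 'moment': [0.039, 0.019, 0.028], 'grasp_force': 0.0, 'opening': 0.997}
scene vise [([0.429, -0.078, 0.034], 0.59)]
scene carriage [([0.483, -0.072, 0.083], 0.79), ([0.368, -0.351, 0.062], 0.22)]
scene release_lever [([0.491, -0.061, 0.106], 0.67)]
scene handle [([0.547, -0.068, 0.081], 0.64)]
scene jaw_pad [([0.43, -0.07, 0.075], 0.56)]
scene jar [([0.479, -0.211, 0.082], 0.92), ([0.37, -0.348, 0.066], 0.68), ([0.398, 0.064, 0.081], 0.66), ([0.34, -0.067, 0.08], 0.57)]
scene lemon [([0.428, 0.255, 0.038], 0.52)]
scene salt_shaker [([0.37, -0.347, 0.065], 0.76)]
scene teaspoon [([0.369, -0.287, 0.002], 0.5), ([0.43, 0.25, 0.039], 0.19)]
scene tape_roll [([0.445, -0.412, 0.023], 0.87), ([0.546, -0.066, 0.081], 0.42)]
scene water_glass []
top vise []
top carriage [([0.478, -0.062, 0.101], 0.79)]
top release_lever [([0.496, -0.06, 0.106], 0.57)]
top handle [([0.546, -0.064, 0.082], 0.46)]
top jaw_pad []
top jar [([0.47, -0.196, 0.081], 0.91), ([0.382, 0.076, 0.082], 0.76)]
top lemon [([0.418, 0.265, 0.04], 0.48)]
top salt_shaker []
top teaspoon [([0.536, 0.269, 0.035], 0.4)]
top tape_roll []
top water_glass [([0.532, 0.268, 0.036], 0.62)]
```

View pics/scene0.png

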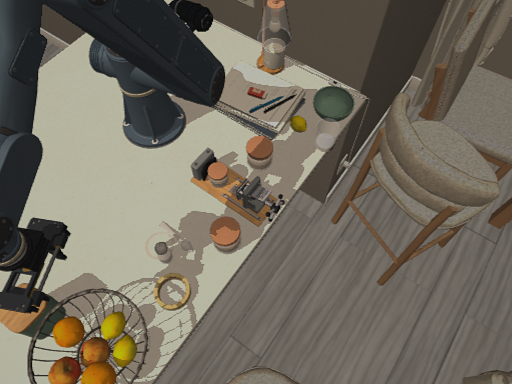

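View pics/top0.png

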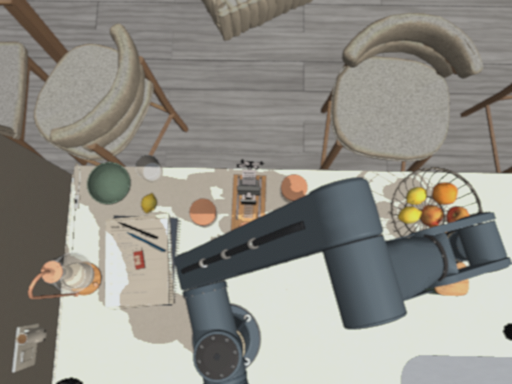

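Three jars show in the scene picture: large ones at (259,150) and (225,233), and a small one at (217,174) between the vise jaws, which is the one I want. The vise's cross handle is at (277,205), facing away from the robot. I'll move above the vise for a close wrist view.

The manual's scale: shifts go in shares of 0.6 m and turns go in shares of 45 degrees. Converting my numbers, 0.187 m / 0.6 = 0.3117, -0.06 m / 0.6 = -0.1, -32 degrees / 45 = -0.7111.

Emit:
play_rows:
  motion:
    - [[0.05,-0.05,-0.05,0,0,-0.1333],[0.1,-0.1,-0.1,0,0,-0.2667],[0.15,-0.15,-0.1,0,0,-0.4],[0.1917,-0.1917,-0.1,0,0,-0.5333],[0.2333,-0.2333,-0.1,0,0,-0.6444],[0.275,-0.275,-0.1,0,0,-0.7111],[0.3117,-0.305,-0.1,0,0,-0.7111],[0.3117,-0.305,-0.1,0,0,-0.7111]]
  fingers: 0.01

```text
time_s: 1.87
position: [0.3607, -0.3117, 0.2997]
tcp_rot: [[0.531, 0.847, -0.0], [0.847, -0.531, 0.004], [0.003, -0.002, -1.0]]
force: [-0.8, -0.1, -0.4]
opening: 0.473
grasp_force: 0.0
```

```bash
cat > h.py <<'E'
from rig import bot, imaging, finder
import cv2, numpy as np
from scipy.spatial.transform import Rotation as Ro
def st():
    s=bot.read_state(); return s
def togo(p,R=None):
    s=st(); T=np.array(s["tcp_rot"]); 
    d=T.T@(np.array(p)-s["position"])
    w=Ro.from_matrix(T.T@R).as_rotvec(degrees=True) if R is not None else None
    print("t",s["time_s"],"pos",np.round(s["position"],4),"F",np.round(s["force"],2),"d",np.round(d,4),"w",None if w is None else np.round(w,1))
E
python3 - <<'E'
from h import *
togo([.43,-.07,.36],np.array([[0,1,0],[1,0,0],[0,0,-1.]]))
E
```

```text
t 1.8667 pos [ 0.3607 -0.3117  0.2997] F [-0.8 -0.1 -0.4] d [ 0.2418 -0.0697 -0.0594] w [ -0.1  -0.2 -32.1]
```

To row units: 0.242 m / 0.6 = 0.4033, -0.07 m / 0.6 = -0.1167, -32 degrees / 45 = -0.7111.

Emit:
play_rows:
  motion:
    - [[0.0667,-0.02,-0.05,0,0,-0.1333],[0.1333,-0.04,-0.1,0,0,-0.2667],[0.2,-0.06,-0.1,0,0,-0.4],[0.2667,-0.08,-0.1,0,0,-0.5333],[0.3333,-0.1,-0.1,0,0,-0.6444],[0.4033,-0.1167,-0.1,0,0,-0.7111],[0.4033,-0.1167,-0.1,0,0,-0.7111],[0.4033,-0.1167,-0.1,0,0,-0.7111]]

```text
time_s: 2.53
position: [0.4309, -0.0725, 0.3599]
tcp_rot: [[0.001, 1.0, 0.001], [1.0, -0.001, 0.001], [0.001, 0.001, -1.0]]
force: [0.3, 0.4, -0.6]
opening: 0.117
grasp_force: 0.0
```

Run:
```python
from h import *
togo([.43,-.07,.36],np.array([[0,1,0],[1,0,0],[0,0,-1.]]))
for c in ["wrist","scene","top"]:
    d=imaging.capture(c); cv2.imwrite(f"pics/{c}1.png",d["frame"][:,:,::-1]); np.savez(f"pics/{c}1.npz",**d)
    print(c,np.round(d["camera_matrix"],1).tolist(),np.round(d["R"],3).tolist(),np.round(d["t"],3).tolist())
    for n in ["vise","carriage","lever_press","hub","jaw_pad","jar"]:
        print(c,n,[(np.round(r["at"],3).tolist(),round(r["confidence"],2)) for r in finder.recognise(c,n)[:4]])
```

```text
t 2.5333 pos [ 0.4309 -0.0725  0.3599] F [ 0.27  0.37 -0.61] d [ 0.0025 -0.0009 -0.0001] w [ 0.1 -0.1 -0.1]
wrist [[297.3, 0.0, 255.6], [0.0, 297.3, 186.9], [0.0, 0.0, 1.0]] [[1.0, -0.001, 0.001], [-0.001, -0.959, 0.283], [0.001, -0.283, -0.959]] [-0.432, -0.137, 0.488]
wrist vise [([0.419, -0.051, 0.019], 0.96)]
wrist carriage [([0.485, -0.062, 0.098], 0.58), ([0.545, -0.06, 0.078], 0.24)]
wrist lever_press [([0.494, -0.059, 0.11], 0.91)]
wrist hub [([0.542, -0.058, 0.084], 0.86)]
wrist jaw_pad [([0.428, -0.058, 0.076], 0.71)]
wrist jar [([0.394, 0.081, 0.085], 0.61), ([0.334, -0.057, 0.077], 0.55)]
scene [[399.7, 0.0, 257.8], [0.0, 399.7, 193.4], [0.0, 0.0, 1.0]] [[0.817, 0.576, 0.001], [0.509, -0.721, -0.47], [-0.27, 0.385, -0.883]] [-0.361, -0.25, 1.392]
scene vise [([0.429, -0.076, 0.035], 0.96)]
scene carriage [([0.482, -0.073, 0.081], 0.72)]
scene lever_press [([0.498, -0.066, 0.104], 0.58)]
scene hub [([0.539, -0.072, 0.075], 0.59)]
scene jaw_pad [([0.431, -0.068, 0.076], 0.61)]
scene jar [([0.481, -0.212, 0.084], 0.73), ([0.428, -0.077, 0.033], 0.65), ([0.339, -0.066, 0.077], 0.59), ([0.404, 0.062, 0.081], 0.56)]
top [[458.4, 0.0, 251.0], [0.0, 458.4, 191.4], [0.0, 0.0, 1.0]] [[0.021, -1.0, -0.01], [-0.982, -0.019, -0.186], [0.186, 0.014, -0.982]] [-0.081, 0.459, 1.44]
top vise [([0.301, -0.07, 0.015], 0.77)]
top carriage []
top lever_press []
top hub [([0.328, -0.062, 0.075], 0.19)]
top jaw_pad []
top jar [([0.468, -0.203, 0.079], 0.91), ([0.327, -0.063, 0.077], 0.49)]
```

View pics/wrist1.png

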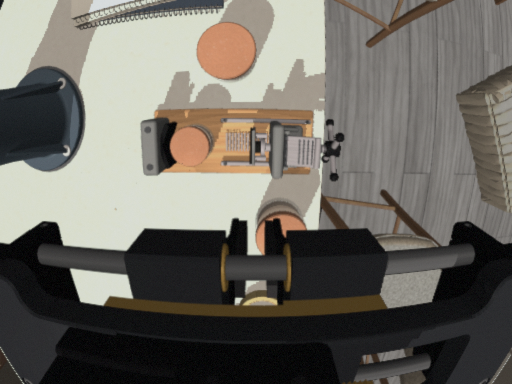

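The wrist view shows the small jar's lid at (190,146) between the fixed jaw at (150,147) and the upright at (277,148). The paddle is at (303,150) and the cross handle at (333,150). The larger look-alike jars are at (226,50) and (281,235). Next is one close crop to measure from.

Run:
```python
import cv2
a=cv2.imread("pics/wrist1.png")[95:200,135:350]
cv2.imwrite("pics/crop1.png",cv2.resize(a,None,fx=3.7,fy=3.7,interpolation=cv2.INTER_CUBIC))
```

```text
(no output)
```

View pics/crop1.png

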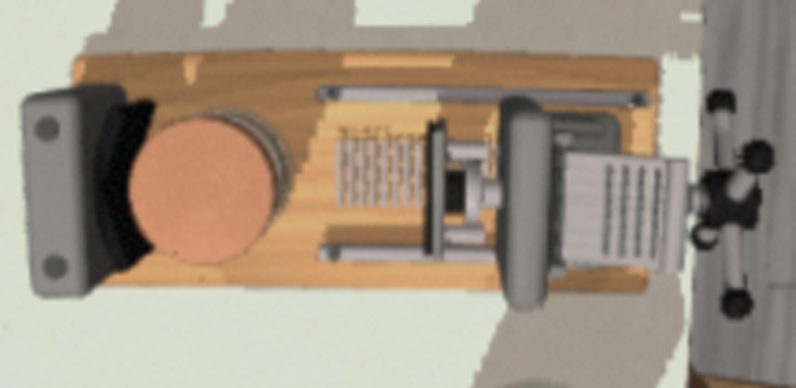

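```bash
cat >> h.py <<'E'
def unproj(d,uv,z):
    K=d["camera_matrix"];R=d["R"];t=d["t"]
    v=(np.array(uv,float)-K[:2,2])/K[0,0]; r=np.hypot(*v)
    ray=np.r_[np.sin(r)*v/r,np.cos(r)] if r>0 else np.array([0,0,1.])
    C=-R.T@t; w=R.T@ray; return C+w*(z-C[2])/w[2]
def proj(d,X):
    c=d["R"]@np.array(X)+d["t"]; th=np.arctan2(np.hypot(c[0],c[1]),c[2]); 
    return d["camera_matrix"][:2,2]+d["camera_matrix"][0,0]*th*c[:2]/np.hypot(c[0],c[1])
E
python3 - <<'E'
from h import *
d=dict(np.load("pics/wrist1.npz")); print("C",-d["R"].T@d["t"])
u=lambda x,y,z:unproj(d,(x/3.7+135-.4,y/3.7+95-.4),z)
for n,x,y,z in [("fjTL",25,98,.088),("fjBL",35,297,.088),("fjTR",82,90,.088),("fjBR",92,293,.088),("upTl",500,105,.116),("upTr",548,105,.116),("upBl",510,303,.116),("upBr",546,303,.116),("upT",523,97,.116),("upB",527,308,.116),("bTL",75,58,.014),("bTR",657,58,.014),("bBR",645,292,.014),("lid",203,188,.06),("lidL",130,188,.06),("lidR",275,188,.06),("lidT",203,114,.06),("lidB",203,263,.06),("padT",440,122,.08),("padB",434,255,.08),("padl.",444,190,.08),("padlT",687,160,.11),("padlB",682,272,.11),("b1",720,102,.07),("b2",757,155,.11),("b3",737,303,.07),("hubc",728,198,.07)]:
    print(n,np.round(u(x,y,z),4))
E
```

```text
C [0.43106426 0.00553808 0.5071664 ]
fjTL [ 0.2635 -0.0168  0.088 ]
fjBL [ 0.2615 -0.0986  0.088 ]
fjTR [ 0.2881 -0.0149  0.088 ]
fjBR [ 0.287  -0.0972  0.088 ]
upTl [ 0.45   -0.0224  0.116 ]
upTr [ 0.4671 -0.0223  0.116 ]
upBl [ 0.4543 -0.095   0.116 ]
upBr [ 0.4676 -0.095   0.116 ]
upT [ 0.4582 -0.0195  0.116 ]
upB [ 0.4606 -0.0969  0.116 ]
bTL [ 0.2601 -0.0034  0.014 ]
bTR [ 0.5256 -0.0072  0.014 ]
bBR [ 0.5236 -0.1158  0.014 ]
lid [ 0.3297 -0.0595  0.06  ]
lidL [ 0.2978 -0.0587  0.06  ]
lidR [ 0.3603 -0.06    0.06  ]
lidT [ 0.3309 -0.0285  0.06  ]
lidB [ 0.3281 -0.0915  0.06  ]
padT [ 0.4286 -0.0317  0.08  ]
padB [ 0.4261 -0.0845  0.08  ]
padl. [ 0.4301 -0.0585  0.08  ]
padlT [ 0.5195 -0.042   0.11  ]
padlB [ 0.5195 -0.0844  0.11  ]
b1 [ 0.5414 -0.0227  0.07  ]
b2 [ 0.5464 -0.0394  0.11  ]
b3 [ 0.553  -0.1066  0.07  ]
hubc [ 0.5464 -0.0621  0.07  ]
```

Crop readings, after unprojection at the given heights:

| Feature | Measured | Check |
|---|---|---|
| Lid | 62 mm across | The right jar |
| Board | 266 mm long | 270 mm given |
| Upright centre | x ≈ 0.459 | |
| Vise middle line | y ≈ -0.060 | Yaw about 1° |
| Paddle end | x ≈ 0.52 | |

I'll go down above the paddle.

To row units: 0.21 m / 0.6 = 0.35, 0.06 m / 0.6 = 0.1.

Emit:
play_rows:
  motion:
    - [[0.01,0.05,0.05,0,0,0],[0.02,0.1,0.1,0,0,0],[0.02,0.1,0.1667,0,0,0],[0.02,0.1,0.2333,0,0,0],[0.02,0.1,0.3,0,0,0],[0.02,0.1,0.35,0,0,0],[0.02,0.1,0.35,0,0,0],[0.02,0.1,0.35,0,0,0]]
  fingers: 0.01

```text
time_s: 4.25
position: [0.4897, -0.0636, 0.1485]
tcp_rot: [[0.006, 1.0, -0.004], [1.0, -0.006, 0.001], [0.001, -0.004, -1.0]]
force: [0.6, -0.4, 0.4]
opening: 0.117
grasp_force: 0.0
```

Run:
```python
from h import *
togo([.491,-.0605,.116],np.array([[0,1,0],[1,0,0],[0,0,-1.]]))
d=imaging.capture("wrist"); np.savez("pics/w2.npz",**d); f=d["frame"][:,:,::-1]; 
cv2.imwrite("pics/w2.png",cv2.resize(f[60:300,150:420],None,fx=2.2,fy=2.2,interpolation=cv2.INTER_CUBIC))
togo([.491,-.0605,.116])
```

```text
t 4.25 pos [ 0.4897 -0.0636  0.1485] F [ 0.63 -0.45  0.41] d [0.003  0.0014 0.0325] w [-0.2 -0.1 -0.3]
t 4.3 pos [ 0.4911 -0.0641  0.1502] F [ 0.17 -0.53  0.05] d [ 0.0036 -0.0001  0.0342] w None
```

View pics/w2.png

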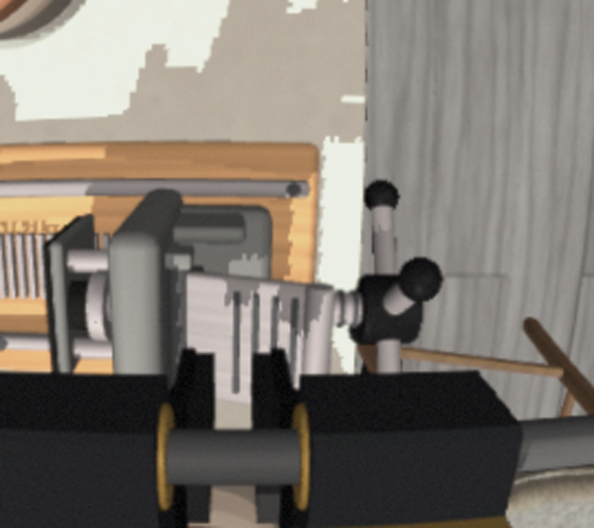

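The picture shows both fingertips (195,365) and (270,365) above the paddle, just behind the upright (150,300). I'll press down now.

Emit:
play_rows:
  motion:
    - [[0.005,0,0.0133,0,0,0],[0.005,0,0.0267,0,0,0],[0.005,0,0.0367,0,0,0],[0.005,0,0.0433,0,0,0],[0.005,0,0.0483,0,0,0],[0.005,0,0.0533,0,0,0],[0.005,0,0.0567,0,0,0],[0.005,0,0.0567,0,0,0]]

```text
time_s: 4.97
position: [0.4915, -0.0611, 0.116]
tcp_rot: [[0.006, 1.0, 0.003], [1.0, -0.006, -0.001], [-0.001, 0.003, -1.0]]
force: [2.5, 0.9, 5.9]
opening: 0.117
grasp_force: 2.7
```

To row units: -0.05 m / 0.6 = -0.0833, 0.001 m / 0.6 = 0.0017.

Emit:
play_rows:
  motion:
    - [[0,-0.0067,0.0017,0,0,0],[0,-0.015,0.0017,0,0,0],[0,-0.0267,0.0017,0,0,0],[0,-0.04,0.0017,0,0,0],[0,-0.0533,0.0017,0,0,0],[0,-0.0667,0.0017,0,0,0],[0,-0.0783,0.0017,0,0,0],[0,-0.0833,0.0017,0,0,0]]

```text
time_s: 5.63
position: [0.4405, -0.0604, 0.1157]
tcp_rot: [[0.006, 1.0, 0.002], [1.0, -0.006, -0.0], [-0.0, 0.002, -1.0]]
force: [2.9, 4.1, 13.0]
opening: 0.114
grasp_force: 6.4
```

Run:
```python
from h import *
d=imaging.capture("wrist"); np.savez("pics/w3.npz",**d); f=d["frame"][:,:,::-1]; 
cv2.imwrite("pics/w3.png",cv2.resize(f[60:300,130:400],None,fx=2.2,fy=2.2,interpolation=cv2.INTER_CUBIC))
togo([.491,-.0605,.116])
```

```text
t 5.6833 pos [ 0.44   -0.0603  0.1157] F [-0.65  2.58 14.33] d [ 0.0002  0.051  -0.0002] w None
```

View pics/w3.png

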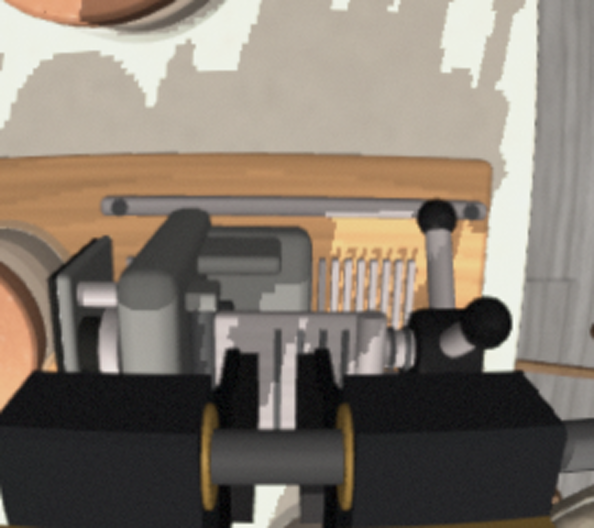

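The jaw has followed the fingers and the pad (65,310) is closing on the jar's edge (40,330). I'll continue gently.

To row units: -0.013 m / 0.6 = -0.0217, -0.0005 m / 0.6 = -0.0008.

Emit:
play_rows:
  motion:
    - [[0,-0.0033,-0.0008,0,0,0],[0,-0.0067,-0.0008,0,0,0],[0,-0.01,-0.0008,0,0,0],[0,-0.0133,-0.0008,0,0,0],[0,-0.0167,-0.0008,0,0,0],[0,-0.02,-0.0008,0,0,0],[0,-0.0217,-0.0008,0,0,0],[0,-0.0217,-0.0008,0,0,0]]

```text
time_s: 6.35
position: [0.4283, -0.0603, 0.1158]
tcp_rot: [[0.007, 1.0, 0.003], [1.0, -0.007, -0.0], [0.0, 0.003, -1.0]]
force: [1.4, 3.8, 9.2]
opening: 0.115
grasp_force: 4.5
```

Run:
```python
from h import *
d=imaging.capture("wrist"); np.savez("pics/w4.npz",**d); f=d["frame"][:,:,::-1]; 
cv2.imwrite("pics/w4.png",cv2.resize(f[80:240,90:310],None,fx=3,fy=3,interpolation=cv2.INTER_CUBIC))
togo([.491,-.0605,.116])
```

```text
t 6.4 pos [ 0.4282 -0.0603  0.1158] F [1.72 2.59 7.96] d [ 0.0002  0.0628 -0.0001] w None
```

View pics/w4.png

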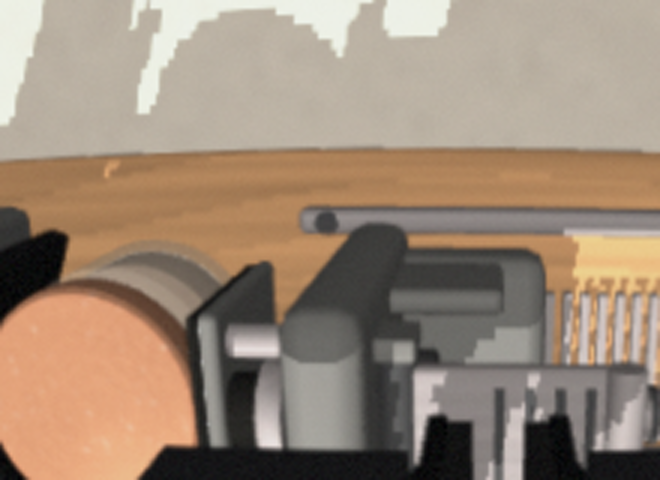

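The pad (200,330) is now within a few millimetres of the jar (193,380). I'll advance in small steps.

Emit:
play_rows:
  motion:
    - [[0,-0.0017,0,0,0,0],[0,-0.0033,0,0,0,0],[0,-0.005,0,0,0,0],[0,-0.0067,0,0,0,0],[0,-0.0083,0,0,0,0],[0,-0.01,0,0,0,0],[0,-0.01,0,0,0,0],[0,-0.01,0,0,0,0]]

```text
time_s: 7.07
position: [0.4224, -0.0602, 0.1158]
tcp_rot: [[0.007, 1.0, 0.003], [1.0, -0.007, 0.0], [0.0, 0.003, -1.0]]
force: [2.3, 4.7, 8.7]
opening: 0.111
grasp_force: 4.6
```

To row units: -0.003 m / 0.6 = -0.005, -0.002 m / 0.6 = -0.0033.

Emit:
play_rows:
  motion:
    - [[0,-0.0017,0,0,0,0],[0,-0.0033,0,0,0,0],[0,-0.005,0,0,0,0],[0,-0.005,0,0,0,0],[0,-0.005,0,0,0,0]]

```text
time_s: 7.48
position: [0.4209, -0.0611, 0.1159]
tcp_rot: [[0.007, 1.0, 0.006], [1.0, -0.007, -0.002], [-0.002, 0.006, -1.0]]
force: [4.7, 2.2, 7.1]
opening: 0.114
grasp_force: 3.8
```

Run:
```python
from h import *
d=imaging.capture("wrist"); np.savez("pics/w5.npz",**d); f=d["frame"][:,:,::-1]; 
for n in ["jar","jaw_pad","carriage","hub"]:
    print(n,[(np.round(r["at"],3).tolist(),round(r["confidence"],2)) for r in finder.recognise("wrist",n)[:3]])
cv2.imwrite("pics/w5.png",cv2.resize(f[80:240,90:310],None,fx=3,fy=3,interpolation=cv2.INTER_CUBIC))
togo([.491,-.0605,.116])
```

```text
jar [([0.393, 0.068, 0.086], 0.87), ([0.322, -0.053, 0.077], 0.75), ([0.437, -0.181, 0.016], 0.44)]
jaw_pad [([0.358, -0.045, 0.075], 0.61)]
carriage [([0.414, -0.046, 0.081], 0.76)]
hub [([0.466, -0.047, 0.077], 0.92), ([0.361, -0.043, 0.075], 0.27)]
t 7.7333 pos [ 0.4209 -0.0611  0.116 ] F [4.46 2.63 7.64] d [0.0011 0.0701 0.0004] w None
```

View pics/w5.png

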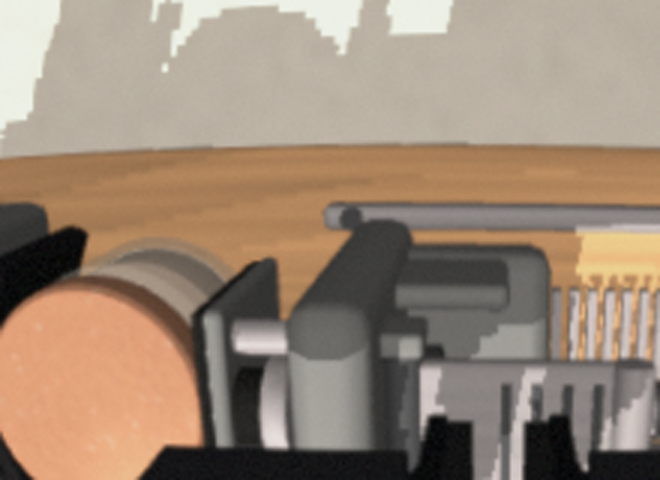

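The jar touches the pad at (200,400) and both have moved toward the V. I'll push a little more to make the pinch certain, since the fingers seem to drive partly by friction.

To row units: -0.002 m / 0.6 = -0.0033, -0.001 m / 0.6 = -0.0017.

Emit:
play_rows:
  motion:
    - [[0,-0.0017,0,0,0,0],[0,-0.0033,0,0,0,0],[0,-0.0033,0,0,0,0],[0,-0.0033,0,0,0,0],[0,-0.0033,0,0,0,0]]

```text
time_s: 8.15
position: [0.4193, -0.0616, 0.116]
tcp_rot: [[0.007, 1.0, 0.007], [1.0, -0.007, -0.003], [-0.002, 0.007, -1.0]]
force: [3.9, 1.2, 8.0]
opening: 0.116
grasp_force: 3.6
```

Run:
```python
from h import *
d0=dict(np.load("pics/w5.npz")); d=imaging.capture("wrist"); np.savez("pics/w6.npz",**d); f=d["frame"][:,:,::-1]; 
a=cv2.resize(d0["frame"][80:240,60:310,::-1],None,fx=3,fy=3,interpolation=cv2.INTER_CUBIC)[90:]
b=cv2.resize(f[80:240,60:310],None,fx=3,fy=3,interpolation=cv2.INTER_CUBIC)[180:]
cv2.imwrite("pics/w6.png",np.vstack([b]))
togo([.491,-.0605,.116])
# lid ellipse by colour
for D in (d0,d):
    h=cv2.cvtColor(D["frame"],cv2.COLOR_RGB2HSV); m=((h[...,0]<16)&(h[...,1]>90)&(h[...,2]>120)).astype(np.uint8)
    pts=[];
    for v in range(178,228,6):
        u=np.where(m[v,60:175])[0]+60
        if len(u): pts.append((v,u.min(),u.max(),np.round(unproj(D,(u.min(),v),.06)[:2],4).tolist(),np.round(unproj(D,(u.max(),v),.06)[:2],4).tolist()))
    print(*pts,sep="\n")
```

```text
t 8.2 pos [ 0.4193 -0.0616  0.116 ] F [4.45 1.04 7.69] d [0.0015 0.0716 0.0005] w None
(178, np.int64(101), np.int64(131), [0.302, -0.0348], [0.3284, -0.0353])
(184, np.int64(94), np.int64(140), [0.2946, -0.0395], [0.3354, -0.04])
(190, np.int64(90), np.int64(146), [0.2898, -0.0445], [0.3397, -0.0447])
(196, np.int64(88), np.int64(151), [0.2868, -0.0495], [0.3432, -0.0494])
(202, np.int64(86), np.int64(153), [0.2837, -0.0546], [0.3443, -0.0542])
(208, np.int64(86), np.int64(155), [0.2826, -0.0598], [0.3453, -0.059])
(214, np.int64(87), np.int64(156), [0.2825, -0.0651], [0.3456, -0.0639])
(220, np.int64(89), np.int64(156), [0.2833, -0.0705], [0.3449, -0.0689])
(226, np.int64(91), np.int64(157), [0.2841, -0.0759], [0.3451, -0.0739])
(178, np.int64(102), np.int64(134), [0.3014, -0.0353], [0.3295, -0.0358])
(184, np.int64(95), np.int64(143), [0.2941, -0.0401], [0.3363, -0.0406])
(190, np.int64(91), np.int64(149), [0.2893, -0.045], [0.3407, -0.0453])
(196, np.int64(89), np.int64(153), [0.2864, -0.05], [0.3434, -0.05])
(202, np.int64(88), np.int64(156), [0.2843, -0.0551], [0.3452, -0.0547])
(208, np.int64(88), np.int64(157), [0.2832, -0.0603], [0.3455, -0.0595])
(214, np.int64(89), np.int64(157), [0.2831, -0.0656], [0.3449, -0.0644])
(220, np.int64(90), np.int64(158), [0.2829, -0.0709], [0.3451, -0.0694])
(226, np.int64(93), np.int64(159), [0.2847, -0.0763], [0.3453, -0.0744])
```

The jar centre is unchanged between the last two pictures, with its lid at z 74 mm giving vise x ≈ 0.09, so it is seated. A bit more push.

To row units: -0.003 m / 0.6 = -0.005, -0.002 m / 0.6 = -0.0033.

Emit:
play_rows:
  motion:
    - [[0,-0.0017,0,0,0,0],[0,-0.0033,0,0,0,0],[0,-0.005,0,0,0,0],[0,-0.005,0,0,0,0],[0,-0.005,0,0,0,0]]

```text
time_s: 8.62
position: [0.4167, -0.0619, 0.116]
tcp_rot: [[0.006, 1.0, 0.008], [1.0, -0.006, -0.003], [-0.003, 0.008, -1.0]]
force: [5.6, 0.8, 7.1]
opening: 0.113
grasp_force: 3.4
```

To row units: -0.003 m / 0.6 = -0.005, -0.002 m / 0.6 = -0.0033.

Emit:
play_rows:
  motion:
    - [[0,-0.0017,0,0,0,0],[0,-0.0033,0,0,0,0],[0,-0.005,0,0,0,0],[0,-0.005,0,0,0,0],[0,-0.005,0,0,0,0]]

```text
time_s: 9.03
position: [0.4143, -0.0621, 0.1162]
tcp_rot: [[0.006, 1.0, 0.009], [1.0, -0.006, -0.004], [-0.004, 0.009, -1.0]]
force: [4.6, -0.8, 6.4]
opening: 0.113
grasp_force: 3.7
```

Run:
```python
from h import *
d=imaging.capture("wrist"); np.savez("pics/w7.npz",**d); f=d["frame"][:,:,::-1]; 
cv2.imwrite("pics/w7.png",cv2.resize(f[80:240,60:310],None,fx=3,fy=3,interpolation=cv2.INTER_CUBIC))
togo([.491,-.0605,.116])
```

```text
t 9.0833 pos [ 0.4142 -0.0621  0.1162] F [ 5.31 -0.46  7.17] d [0.0021 0.0767 0.0008] w None
```

View pics/w7.png

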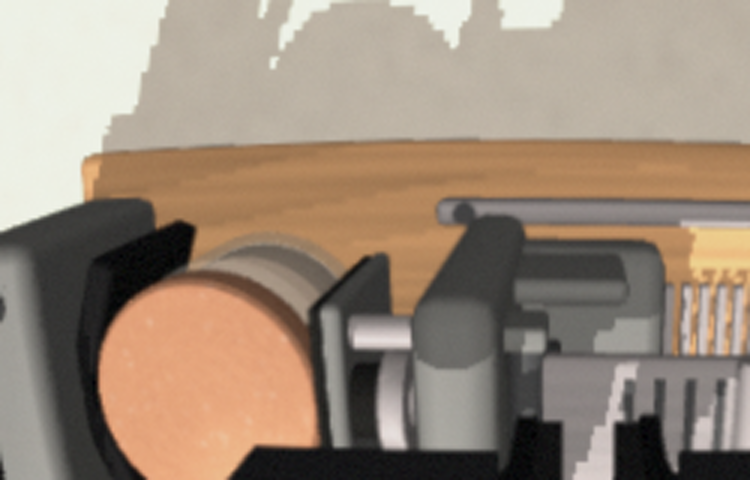

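The jar (205,380) sits in the black V (140,270) with the pad tight against it (325,370), and the front finger is close to the upright. I'll push once more, hold briefly, then lift to let the lever spring up.

To row units: -0.002 m / 0.6 = -0.0033, -0.001 m / 0.6 = -0.0017.

Emit:
play_rows:
  motion:
    - [[0,-0.0017,0,0,0,0],[0,-0.0033,0,0,0,0],[0,-0.0033,0,0,0,0],[0,-0.0033,0,0,0,0]]

```text
time_s: 9.42
position: [0.4126, -0.0623, 0.1163]
tcp_rot: [[0.007, 1.0, 0.01], [1.0, -0.006, -0.004], [-0.004, 0.01, -1.0]]
force: [5.3, 0.4, 7.5]
opening: 0.116
grasp_force: 3.9
```

To row units: -0.06 m / 0.6 = -0.1, -0.045 m / 0.6 = -0.075.

Emit:
play_rows:
  motion:
    - [[0,0.0017,-0.0083,0,0,0],[0,0.0033,-0.02,0,0,0],[0,0.005,-0.0333,0,0,0],[0,0.005,-0.05,0,0,0],[0,0.005,-0.075,0,0,0],[0,0.005,-0.1,0,0,0],[0,0.005,-0.1,0,0,0]]

```text
time_s: 10.0
position: [0.4107, -0.0602, 0.1767]
tcp_rot: [[0.005, 1.0, -0.0], [1.0, -0.005, -0.0], [-0.0, -0.0, -1.0]]
force: [0.7, -0.4, 0.9]
opening: 0.115
grasp_force: 0.0
```

Run:
```python
from h import *
d=imaging.capture("wrist"); np.savez("pics/w8.npz",**d); f=d["frame"][:,:,::-1]; 
cv2.imwrite("pics/w8.png",cv2.resize(f[80:240,100:350],None,fx=3,fy=3,interpolation=cv2.INTER_CUBIC))
togo([.491,-.0605,.116])
```

```text
t 10.05 pos [ 0.4105 -0.0601  0.1757] F [ 0.33  0.01 -0.45] d [0.0001 0.0805 0.0597] w None
```

View pics/w8.png

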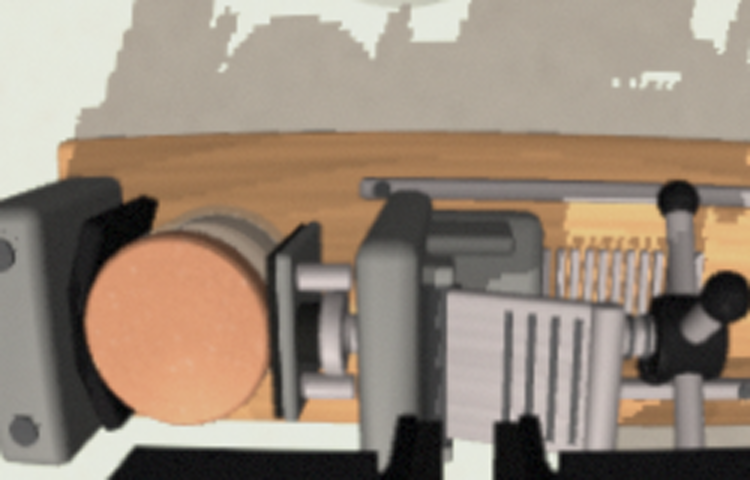

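The lever is up (530,370), the jar (178,325) sits in the V with the pad against it, and the handle balls are at (680,197) and (722,295). Now fit the hub position and handle angle.

```bash
cat >> h.py <<'E'
from scipy.optimize import least_squares
def fit(d,obs,x0=(.47,-.06,27.)):
    # obs: list of (k,u,v): ball k at phi+90k deg from up toward world +y
    def res(p):
        o=[]
        for k,u,v in obs:
            a=np.radians(p[2]+90*k); o+=list(proj(d,[p[0],p[1]+.044*np.sin(a),.07+.044*np.cos(a)])-[u,v])
        return o
    r=least_squares(res,x0,x_scale=[.01,.01,10]); return r.x,np.round(r.fun,1)
E
python3 - <<'E'
from h import *
d=dict(np.load("pics/wrist1.npz")); c=lambda k,x,y:(k,x/3.7+134.6,y/3.7+94.6)
print(fit(d,[c(1,720,102),c(0,757,155),c(3,737,303),c(2,705,235)],(.545,-.06,27)))
d=dict(np.load("pics/w8.npz")); c=lambda k,x,y:(k,x/3+99.7,y/3+79.7)
print(fit(d,[c(1,680,197),c(0,722,295)]))
togo([.47,-.03,.2])
E
```

```text
(array([ 0.54684797, -0.06238122, 30.62929251]), array([-0.1,  0.2, -0.1,  0.2,  0.1, -0.4,  0.1, -0.1]))
(array([ 0.47725629, -0.06079921, 29.63763056]), array([-1.3, -0.1,  1. ,  0.1]))
t 10.05 pos [ 0.4105 -0.0601  0.1757] F [ 0.33  0.01 -0.45] d [ 0.0304  0.0593 -0.0243] w None
```

The fit is good: handle spoke at about 30°, hub at (0.477, -0.0615). I'll close the fingers and move above the upper ball.

To row units: 0.07 m / 0.6 = 0.1167, 0.03 m / 0.6 = 0.05.

Emit:
play_rows:
  motion:
    - [[0.0167,0.05,0,0,0,0],[0.04,0.1,0,0,0,0],[0.04,0.1167,0.0167,0,0,0],[0.04,0.1167,0.0333,0,0,0],[0.04,0.1167,0.0533,0,0,0],[0.04,0.1167,0.0567,0,0,0],[0.04,0.1167,0.0567,0,0,0]]
  fingers: 0.0

```text
time_s: 10.63
position: [0.4795, -0.0362, 0.1394]
tcp_rot: [[0.006, 1.0, -0.006], [1.0, -0.006, 0.002], [0.002, -0.006, -1.0]]
force: [0.0, 0.8, 0.2]
opening: 0.004
grasp_force: 0.0
```

Run:
```python
from h import *
togo([.480,-.0365,.132]); print(st()["opening"])
```

```text
t 10.6333 pos [ 0.4795 -0.0362  0.1394] F [0.02 0.78 0.15] d [-0.0003  0.0006  0.0074] w None
0.004235179494988966
```

Emit:
play_rows:
  motion:
    - [[0,0,0.0083,0,0,0],[0,0,0.0133,0,0,0],[0.0033,0,0.0183,0,0,0],[0.0083,0,0.0217,0,0,0],[0.0133,0,0.0267,0,0,0],[0.0167,0,0.03,0,0,0],[0.02,0,0.0333,0,0,0],[0.02,0,0.0333,0,0,0]]

```text
time_s: 11.3
position: [0.4801, -0.0242, 0.1221]
tcp_rot: [[0.006, 1.0, -0.003], [1.0, -0.006, 0.0], [0.0, -0.003, -1.0]]
force: [-4.1, 0.3, 11.5]
opening: 0.004
grasp_force: 6.1
```

To row units: 0.006 m / 0.6 = 0.01, 0.004 m / 0.6 = 0.0067.

Emit:
play_rows:
  motion:
    - [[0.0017,0,0.0033,0,0,0],[0.0033,0,0.0067,0,0,0],[0.005,0,0.01,0,0,0],[0.005,0,0.01,0,0,0]]

```text
time_s: 11.63
position: [0.4793, -0.0198, 0.1165]
tcp_rot: [[0.007, 1.0, -0.004], [1.0, -0.007, 0.003], [0.003, -0.004, -1.0]]
force: [-4.9, 6.2, 17.8]
opening: 0.006
grasp_force: 8.7
```

Run:
```python
from h import *
F=[]
for i in range(6):
    d=imaging.capture("wrist"); F.append(np.r_[st()["force"],st()["moment"]])
np.savez("pics/w9.npz",**d)
print(np.round(np.mean(F,0),2)); togo([.480,-.0365,.132])
```

```text
[-4.85  5.92 16.1   1.03  0.85 -0.08]
t 11.9333 pos [ 0.4792 -0.0198  0.1165] F [-4.91  5.94 16.4 ] d [-0.0166  0.0008 -0.0155] w None
```

Estimated torque is about 0.44 to 0.5 N·m after 30° of turn. I'll check by image how far the jaw went back, from the same pose as before.

To row units: -0.069 m / 0.6 = -0.115, -0.04 m / 0.6 = -0.0667.

Emit:
play_rows:
  motion:
    - [[0,0,-0.0333,0,0,0],[0,0,-0.0667,0,0,0],[-0.0333,-0.05,-0.1,0,0,0],[-0.0667,-0.1,-0.1,0,0,0],[-0.0667,-0.115,-0.1,0,0,0],[-0.0667,-0.115,-0.1,0,0,0],[-0.0667,-0.115,-0.1,0,0,0]]
  fingers: 0.01

```text
time_s: 12.52
position: [0.4126, -0.0614, 0.1752]
tcp_rot: [[0.007, 1.0, 0.001], [1.0, -0.007, -0.0], [-0.0, 0.001, -1.0]]
force: [0.5, 0.6, -1.0]
opening: 0.116
grasp_force: 0.0
```

```bash
cat > cmp.py <<'E'
from h import *
import sys
a=dict(np.load("pics/w8.npz")); d=imaging.capture("wrist"); np.savez(f"pics/{sys.argv[1]}.npz",**d)
togo([.4105,-.0601,.1757]); print("C",np.round(-a["R"].T@a["t"],4),np.round(-d["R"].T@d["t"],4))
A=cv2.cvtColor(a["frame"],cv2.COLOR_RGB2GRAY); B=cv2.cvtColor(d["frame"],cv2.COLOR_RGB2GRAY)
def c(x,y): return int(x/3+100),int(y/3+80)
# patch boxes in the crop pixels of w8
boxes=dict(fixed=(10,200,110,440),rail=(355,165,420,205),lid=(90,230,265,420),jar=(170,210,265,260),pad=(270,225,325,410),padtop=(270,225,322,285),upright=(350,195,440,380),paddle=(500,310,610,440),nose=(300,265,355,300),ball1=(655,175,705,220),hub=(650,290,700,380),rack=(560,245,640,285))
S=4
for n,(x0,y0,x1,y1) in boxes.items():
    u0,v0=c(x0,y0);u1,v1=c(x1,y1); m=7
    t=cv2.resize(A[v0:v1,u0:u1],None,fx=S,fy=S,interpolation=cv2.INTER_CUBIC)
    w=cv2.resize(B[v0-m:v1+m,u0-m:u1+m],None,fx=S,fy=S,interpolation=cv2.INTER_CUBIC)
    r=cv2.matchTemplate(w,t,cv2.TM_CCOEFF_NORMED); _,s,_,p=cv2.minMaxLoc(r)
    print(n,"shift px",p[0]/S-m,p[1]/S-m,"score",round(s,3))
E
python3 cmp.py w10
python3 - <<'E'
from h import *
a=dict(np.load("pics/w8.npz"))
for n,X in dict(up=[.387,-.05,.116],pad=[.36,-.05,.08],hub=[.477,-.06,.085],lid=[.325,-.06,.074]).items():
    print(n,"px per mm x",(proj(a,np.array(X)+[.001,0,0])-proj(a,X)).round(2))
E
```

```text
t 12.5667 pos [ 0.4135 -0.0615  0.1752] F [-0.23  0.09  0.18] d [ 0.0014 -0.003  -0.0006] w None
C [0.4114 0.0181 0.3238] [0.4133 0.0168 0.3224]
fixed shift px -2.75 -0.5 score 0.997
rail shift px -2.25 -1.0 score 0.99
lid shift px -2.75 -0.75 score 0.997
jar shift px -2.75 -0.75 score 0.993
pad shift px -3.5 -0.75 score 0.814
padtop shift px -3.25 -0.75 score 0.989
upright shift px -2.25 -1.0 score 0.983
paddle shift px -1.75 -0.5 score 0.94
nose shift px -3.25 -0.75 score 0.959
ball1 shift px 6.5 7.0 score 0.644
hub shift px -5.25 -5.0 score 0.497
rack shift px -1.75 -0.75 score 0.858
up px per mm x [ 1.34 -0.  ]
pad px per mm x [ 1.13 -0.01]
hub px per mm x [ 1.11 -0.01]
lid px per mm x [ 1.03 -0.  ]
```

The camera shift is about 2.65 mm (lid and fixed jaw). Against that, the jaw went back about 1.1 mm and the pad barely moved, so spring compression is about 3 mm, or 20 N. I'll check this against the handle angle measured in the image.

```bash
cat > ang.py <<'E'
from h import *
import sys
def score(d,p):
    g=cv2.GaussianBlur(cv2.cvtColor(d["frame"],cv2.COLOR_RGB2GRAY),(0,0),.7).astype(np.float32); s=0
    C=-d["R"].T@d["t"]; n=0
    for k in range(4):
        a=np.radians(p[2]+90*k); X=np.array([p[0],p[1]+.044*np.sin(a),.07+.044*np.cos(a)])
        if k not in ks: continue
        u=proj(d,X); r=.007*d["camera_matrix"][0,0]/np.linalg.norm(X-C)
        t=np.linspace(0,2*np.pi,24,endpoint=False)
        smp=lambda R:cv2.remap(g,(u[0]+R*np.cos(t)).astype(np.float32)[None],(u[1]+R*np.sin(t)).astype(np.float32)[None],cv2.INTER_LINEAR).ravel()
        s+=np.median(smp(1.25*r))-smp(.8*r).mean()-.5*smp(.4*r).mean(); n+=1
    return s/n
from scipy.optimize import differential_evolution as de
for f,b,ks in [("wrist1",(.54,.555),(0,1,3)),("w8",(.470,.484),(0,1)),(sys.argv[1],(.470,.484),(0,3)),(sys.argv[1],(.470,.484),(0,))]:
    d=dict(np.load(f"pics/{f}.npz")); 
    yb=(-.0635,-.0595)
    r=de(lambda p:-score(d,p),[b,yb,(10,100) if f==sys.argv[1] else (10,50)],seed=1,maxiter=80); print(f,ks,np.round(r.x,4),-r.fun)
E
python3 ang.py w10
```

```text
wrist1 (0, 1, 3) [ 0.5474 -0.0623 30.0111] 43.05683517456055
w8 (0, 1) [ 0.4777 -0.0614 29.8378] 98.5944595336914
w10 (0, 3) [ 0.4741 -0.0615 55.6841] 50.74064254760742
w10 (0,) [ 0.4759 -0.0635 61.0367] 116.41104888916016
```

The angle is about 58 to 60°, so the clamp is around 18 to 22 N. A further 5° brings it close to 24 N.

To row units: 0.065 m / 0.6 = 0.1083, 0.047 m / 0.6 = 0.0783.

Emit:
play_rows:
  motion:
    - [[0.0333,0.05,0,0,0,0],[0.07,0.1,0,0,0,0],[0.07,0.1083,0.0167,0,0,0],[0.07,0.1083,0.05,0,0,0],[0.07,0.1083,0.0783,0,0,0],[0.07,0.1083,0.0783,0,0,0],[0.07,0.1083,0.0783,0,0,0]]
  fingers: 0.0

```text
time_s: 13.15
position: [0.4777, -0.0191, 0.127]
tcp_rot: [[0.005, 1.0, -0.002], [1.0, -0.005, 0.001], [0.001, -0.002, -1.0]]
force: [0.1, 0.6, -0.4]
opening: 0.01
grasp_force: 0.0
```

Run:
```python
from h import *
togo([.478,-.0195,.1132])
```

```text
t 13.15 pos [ 0.4777 -0.0191  0.127 ] F [ 0.09  0.65 -0.38] d [-0.0004  0.0003  0.0138] w None
```

To row units: 0.014 m / 0.6 = 0.0233, 0.001 m / 0.6 = 0.0017.

Emit:
play_rows:
  motion:
    - [[0,0,0.01,0,0,0],[0,0,0.015,0,0,0],[0,0,0.0183,0,0,0],[0.0017,0,0.0217,0,0,0],[0.0017,0,0.0233,0,0,0],[0.0017,0,0.0233,0,0,0]]

```text
time_s: 13.65
position: [0.4782, -0.0189, 0.1157]
tcp_rot: [[0.006, 1.0, 0.002], [1.0, -0.006, -0.0], [-0.0, 0.002, -1.0]]
force: [-1.6, 1.8, 11.3]
opening: 0.007
grasp_force: 5.9
```

Emit:
play_rows:
  motion:
    - [[0.0008,0,0.0017,0,0,0],[0.0017,0,0.0033,0,0,0],[0.0025,0,0.005,0,0,0],[0.0025,0,0.005,0,0,0]]

```text
time_s: 13.98
position: [0.4779, -0.0171, 0.1129]
tcp_rot: [[0.006, 1.0, 0.002], [1.0, -0.006, -0.0], [-0.0, 0.002, -1.0]]
force: [-2.9, 1.2, 13.4]
opening: 0.005
grasp_force: 7.0
```

Now 65°, with torque about 0.50 N·m, or roughly 25 N. I'll back off and verify.

To row units: -0.066 m / 0.6 = -0.11, -0.03 m / 0.6 = -0.05.

Emit:
play_rows:
  motion:
    - [[0,0,-0.0333,0,0,0],[0,0,-0.0667,0,0,0],[-0.0333,-0.05,-0.1033,0,0,0],[-0.0717,-0.1,-0.1033,0,0,0],[-0.0717,-0.11,-0.1033,0,0,0],[-0.0717,-0.11,-0.1033,0,0,0],[-0.0717,-0.11,-0.1033,0,0,0]]
  fingers: 0.01

```text
time_s: 14.57
position: [0.4118, -0.0602, 0.1734]
tcp_rot: [[0.008, 1.0, 0.002], [1.0, -0.008, -0.0], [-0.0, 0.002, -1.0]]
force: [0.2, 1.2, -0.1]
opening: 0.112
grasp_force: 0.0
```

```bash
python3 cmp.py w11; python3 ang.py w11
```

```text
t 14.6167 pos [ 0.4124 -0.06    0.1733] F [0.37 0.23 0.02] d [-0.0001 -0.0019 -0.0024] w None
C [0.4114 0.0181 0.3238] [0.4124 0.0181 0.3206]
fixed shift px -2.75 1.25 score 0.996
rail shift px -1.75 0.5 score 0.989
lid shift px -2.75 1.0 score 0.995
jar shift px -2.25 1.0 score 0.993
pad shift px -3.0 1.0 score 0.758
padtop shift px -2.75 1.0 score 0.993
upright shift px -1.5 1.0 score 0.982
paddle shift px -0.5 0.5 score 0.975
nose shift px -2.5 1.0 score 0.955
ball1 shift px 5.75 6.0 score 0.764
hub shift px -5.5 -7.0 score 0.402
rack shift px -1.0 1.0 score 0.661
wrist1 (0, 1, 3) [ 0.5474 -0.0623 30.0111] 43.05683517456055
w8 (0, 1) [ 0.4777 -0.0614 29.8378] 98.5944595336914
w11 (0, 3) [ 0.4738 -0.0601 58.5778] 48.52100372314453
w11 (0,) [ 4.75300e-01 -6.34000e-02  6.58871e+01] 110.59809875488281
```

Everything agrees: +5° of turn, jaw locked, clamp about 25 N, jar unmoved, and the robot is clear. Handing in.

```bash
python3 -c "
from rig import bot
print(bot.hand_in())"
```

```text
the job is handed in; nothing more can be done
None
```

I handed the job in with the small jar seated upright in the V, the jaw locked, the lever up and the robot clear; I estimate the clamp at about 25 N from torque and handle angle, but hand-in returned no verdict.

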